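Child-locked drinks cabinet

TASK

Open the drinks cabinet: slide the child-lock tab on its top fully aside, then press the button that the tab was covering, all the way but gently, so that the catch lets the door spring ajar. Then push the door wide open, to about a right angle with the cabinet's front, and let go, leaving the tab aside and everything in, on and around the cabinet standing where it is.

Things in the scene. Friction and masses are not known exactly. Their poses are not given: they have to be found in the camera images.
- cabinet: White-painted countertop cabinet, fixed, 260 deep (its x), 460 wide (y), 240 high, walls 15. Origin: centre of its underside; x points to its back, y to the left seen from the robot, z up; turned by up to 0.2 rad. Front at x = -130: left half a swing door, right half a fixed panel with mock drawers. The child lock stands on the top board near the front.
- lock_housing (a point): Centre of the upper face of the lock's aluminium housing, 76 (cabinet x) by 140 (y), 30 high, on the cabinet's top; low guide rails (6 high) along both long sides. At its right end is the button's well, covered by the sliding grey tab; do not load any of it, or the door, with more than about 25 N (40 N breaks it); come to the stops slowly.
- well_rim (a point): Centre of the well's mouth, at the housing's upper face. Well: 58 (cabinet x) by 48 (y). In it a white push button, 54 by 44, its face 4 to 18 below this point: the depth differs each time, no pose tells it, feel for it. It goes down 7 more to a hard stop, spring 2.5 N rising to 6 N; after about 5.5 the catch frees the door. It springs back up when let go.
- tab_ridge (a point): Middle of the upper edge of the ridge on the tab, 20 above the housing's face; moves with the tab. The ridge is 56 long (cabinet x), 8 thick (y) and stands 15 proud of the tab's plate, across its middle. The plate is 64 (x) by 70 (y) and 5 thick, and lies on the housing's face over the well.
- lock_tab (a joint): How far the tab has been slid, in m, towards the cabinet's +y (left, towards the door's hinge). Starts at 0 to 0.008, fully over the button; hard stop at 0.062, the well entirely free. Slides against about 3 N of friction and stays where it is left.
- door (a joint): Opening angle of the door in rad: 0 shut (held by the catch), growing as its free right edge swings out towards the robot; stop at 1.9. Once freed, a weak spring in the hinge swings it ajar by itself, to about 0.6, within about 2 s; from there it needs at most 0.5 Nm to open further and stays where it is left.
- door_hinge (a point): Point on the door's vertical hinge axis at the height of the door's top edge (238 above the cabinet's underside), at cabinet x = -130, y = +228.
- door_top (a point): Point on the door's top edge, inner face (towards the cabinet), 130 from the hinge axis; moves with the door. The door is 15 thick (20 with the moulding outside), its top edge 238 above the cabinet's underside, and has no handle. A small steel strike sticks out 26 from the inner face, 15 to 30 below the top edge, 208 from the axis.
- door_free_corner (a point): Upper free corner of the door, on its inner face, 254 from the hinge axis; moves with the door.
- ice_tray: Yellow silicone ice tray, 110 by 165 by 30 high, lying on the cabinet's top to the right of the lock. Origin: centre of its underside. Leave alone.
- rum_bottle: empty amber glass rum bottle, 190 tall, 60 diameter, standing inside the cabinet behind the door. Origin: centre of its underside, z up. Leave alone.
- shaker: stainless steel shaker, 188 tall, 80 diameter, standing inside the cabinet behind the door. Origin: centre of its underside, z up. Leave alone.
- tumbler_a: thick glass tumbler, 88 tall, 74 diameter, standing inside the cabinet behind the door. Origin: centre of its underside, z up. Leave alone.
- tumbler_b: the second glass tumbler, 88 tall, 74 diameter, standing inside the cabinet behind the door. Origin: centre of its underside, z up. Leave alone.
- lime_bowl: white ceramic bowl, 150 diameter, 60 high, standing on the table. Origin: centre of its underside, z up. Leave alone.
- coasters: stack of round cork coasters, 96 diameter, 30 high, on the table. Origin: centre of its underside, z up. Leave alone.
- jug: white ceramic jug with a handle, 104 diameter, 160 high, on the table. Origin: centre of its underside, z up. Leave alone.

How it is judged:
By the outcome, as a careful person would: the job done as asked, in the order asked, and still so for the second after the job is handed in, with the robot touching nothing.
It also fails if it takes over 56 s, if anything falls off the work surface, if the arm or the gripper's body presses on something with over 40 N, if the wrist force passes 120 N, or if a joint passes its speed limit or range.

ROBOT

A 6-joint arm with a two-finger parallel gripper is mounted at the origin on the work surface. World frame = base frame: x ahead of the robot, y to its left, z up, the work surface at z = 0. Lengths are in m, angles in rad, forces in N, time in s.
With the tool pointing down it reaches from about 0.35 to 0.85 m from the base axis. Payload 8.1 kg.
Tool frame: the origin (TCP) lies at the very end of the fingers, on their centre line; the grasp point (between the pads) lies 19 mm behind it; z points along the fingers, y is the direction in which the jaws open and shut (so a half turn about z gives the same grasp; the last joint's range is limited). The gripper opens to 93 mm and grips with 3 to 60 N. Pads are 15 mm wide; open, the fingers measure 128 mm over their backs; the gripper's body (75 mm by 188 mm) begins 65 mm behind the grasp point.
Start: joints at [-1.372, 0.13, 1.488, -0, 1.523, -0.085], TCP at [0.168, -0.576, 0.219] pointing down, gripper open.
Joint ranges: [-2.96, 2.96], [-0.89, 2.26], [0.02, 2.5], [-1.34, 4.48], [0, 2.73], [-2.66, 2.66]. Speed limits (rad/s): [2.39, 2.39, 2.79, 3.14, 3.14, 3.14].

INTERFACE

Orientations are given as a rotation vector (axis times angle).
In Python, from plant import * gives the robot as it stands.
- The arm moves only by the tool apply_moves, never from a script. Its argument "commands" is one flat list of numbers, 7 for each row, row after row: the shift along the world's x, y, z in cm, then the turn, a rotation vector about the world's x, y, z in rad, then the finger opening in cm, from 0 to 9.3. A call has 1 to 8 rows; each row shifts and turns the pose as measured when the row begins; what a row does not reach is not made up. A row lasts 1/8 s, in which the tool goes at most 62.5 mm and 10.7 degrees, less where a joint would pass 70% of its speed; a pose out of reach is approached as far as the arm can. A call with a gripper value outside its range is refused whole. The fingers move at their own pace and stop on an object; "squeeze" is the grip in N (left out, the last holds). Time passes only in rows, so rows that do not move let the fingers close. It gives the time, the measured TCP pose, the force and the opening at its end, in the units of the state.
- read_state(): the state, without advancing time (a new reading comes with each control period).
- read_camera(name): name is "scene" or "side" or "wrist"; returns (picture, depth): 384x512x3 uint8, blue, green, red; 384x512 float32, m along the optical axis (not along the pixel's ray), 0 where there is no reading.
- camera_model(name): a dict with "intrinsics" (3x3 intrinsics, pixels), "R" (3x3) and "t" (3): a world point X has camera coordinates R X + t. Camera axes: x right, y down, z forward; pixel columns grow to the right and rows downward; lengths in m; the calibration is good to about 2 mm. A picture is of the moment at which its call begins: read the wrist's pose just before it. camera_model takes no time and is no camera call; for the wrist camera it gives the pose at the moment of the call.
- close_job(): hands the job in, once; it reports no verdict.
Trained networks look in the newest picture that a camera, given by its name, has taken for a name from the list of things; names that differ only in an ending like _2 or _b are one class to them, and where a whole thing is asked for, a point or a joint stands for the part that bears it (a point fixed in the world has none). Each returns a list of dicts, best first, with "conf" (0 to 1); they miss things now and then, are a little off and sometimes report something else, mostly with a low value. They report only what shows in the picture. A call takes as long as a camera call.
- find_in(query, camera): "point" ([x, y, z] in m, in the coordinates of the camera as it stood for that picture, good to about 4 mm: the middle of the surface that is visible of it).
- cut_out(query, camera): "mask" (384x512 bool, what is visible of it).
- spot_point(query, camera): "point" ([x, y, z] in m, in the coordinates of the camera as it stood for that picture, good to about 4 mm: a listed point, or the origin of a listed thing).
The state is a dict: "t": time; "q": joint angles; "dq": joint speeds; "joint_torque": joint torques, N m; "tool_pos": TCP position; "orientation": TCP orientation; "force": force on the tool from outside, world axes, zero at the start; "wrist_torque": the same for the moment, N m; "opening": finger opening in m.
Only numpy, scipy, OpenCV 4.12 (cv2) and the standard library are available. Lean on these libraries where they do the work, as an engineer would, in place of code of your own. Each camera call takes 0.05 s, during which the arm holds its last target. There are 200 camera calls.

## Working session

There is one attempt and no reset: what is moved stays moved. The work goes in short steps, Python scripts to look and compute and a tool call to move; the robot and the scene stay as the last step left them, time stands still between calls to the robot, and variables do not carry over. Pictures are saved under pics/ and viewed, about 8 in all and at most 12, crops included, and the job is handed in when it is done.

Besides the shell and the picture viewer there is one more tool, called after "Request:" by a JSON object that holds its "api" and its "payload". apply_moves: Moves the arm, as the interface text tells. Its arguments: {"type":"object","properties":{"commands":{"type":"array"},"squeeze":{"type":"number"}},"required":["commands"]}

```bash
mkdir -p pics; cat > h.py <<'E'
from plant import *
import numpy as np, cv2
def w(p,m): return m["R"].T@(np.array(p)-m["t"])
def spots(cam,names,fn=None):
    m=camera_model(cam)
    for n in names:
        r=(fn or spot_point)(n,cam)
        for d in r[:2]: print(cam,n,np.round(w(d["point"],m),4),round(d["conf"],2))
E
python3 - <<'E'
from h import *
for c in("scene","side"):
    im,d=read_camera(c); cv2.imwrite(f"pics/{c}0.png",im)
    spots(c,["lock_housing","well_rim","tab_ridge","door_hinge","door_top","door_free_corner","cabinet"])
    m=camera_model(c); print(c,"campos",-m["R"].T@m["t"])
spots("scene",["lime_bowl","coasters","jug","ice_tray"])
s=read_state();print(s)
E
```

```text
scene lock_housing [0.669  0.042  0.2699] 0.88
scene well_rim [0.6661 0.0111 0.2705] 0.7
scene tab_ridge [0.6674 0.0145 0.2913] 0.65
scene door_hinge [0.6411 0.2213 0.2417] 0.84
scene door_top [0.6212 0.0945 0.2345] 0.94
scene door_free_corner [ 0.6049 -0.0246  0.2403] 0.87
scene cabinet [ 0.7468 -0.1587  0.239 ] 0.43
scene campos [ 0.89358487 -0.16936376  1.33920014]
side lock_housing [0.6695 0.0377 0.2691] 0.57
side well_rim [0.6635 0.0108 0.2706] 0.69
side tab_ridge [0.6606 0.0118 0.2909] 0.9
side door_hinge [0.643  0.2198 0.2367] 0.95
side door_top [0.6213 0.0892 0.2385] 0.92
side door_top [0.6647 0.0098 0.2712] 0.26
side door_free_corner [ 0.6035 -0.0346  0.2421] 0.74
side campos [ 0.59308497 -0.40662406  1.40075925]
scene lime_bowl [ 0.4386 -0.4995  0.003 ] 0.66
scene lime_bowl [ 0.7484 -0.1576  0.2388] 0.62
scene coasters [ 0.3241 -0.271  -0.0038] 0.6
scene jug [ 6.035e-01  4.482e-01 -6.000e-04] 0.76
scene ice_tray [ 0.7492 -0.1585  0.2352] 0.58
{'t': 1.0, 'q': array([-1.37239781e+00,  1.30389971e-01,  1.48819845e+00, -2.50463711e-05,
        1.52302333e+00, -8.54317601e-02]), 'dq': array([-0.00029474,  0.00062112,  0.00114698, -0.00039676, -0.00026997,
        0.00021996]), 'joint_torque': array([-2.13541766e-04, -5.59774733e+01, -4.92067122e+01,  7.69161922e-02,
        2.29331455e-02,  1.58439832e-05]), 'tool_pos': array([ 0.16801419, -0.57599216,  0.21864207]), 'orientation': array([-3.10999228e+00, -4.44343903e-01,  4.09283998e-05]), 'force': array([ 0.00135852, -0.00505876,  1.00379787]), 'wrist_torque': array([ 0.0070746 , -0.0217627 ,  0.04339078]), 'opening': 0.0924653478675737}
```

View pics/scene0.png

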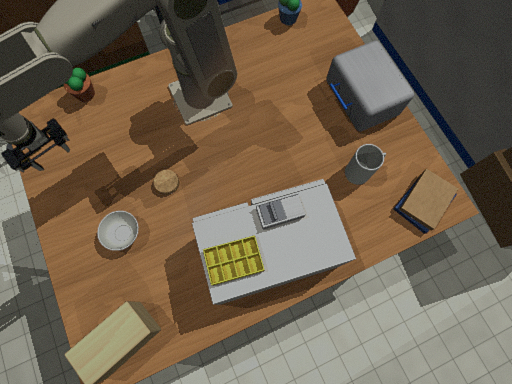

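```bash
python3 - <<'E'
from h import *
# cabinet frame fit from points: use hinge & corner & others
import scipy.optimize as so
loc={"hinge":(-.130,.228),"top":(-.130,.098),"corner":(-.130,-.026)}
obs=[("hinge",(.642,.2206)),("top",(.6212,.092)),("corner",(.604,-.03))]
def f(p):
    c,s=np.cos(p[2]),np.sin(p[2]);r=[]
    for k,(x,y) in obs:
        a,b=loc[k]; r+=[p[0]+c*a-s*b-x,p[1]+s*a+c*b-y]
    return r
r=so.least_squares(f,[.74,0,0]);print(r.x,r.fun*1000)
# wrist camera mounting
m=camera_model("wrist");print(-m["R"].T@m["t"],m["R"].T)
# top-board / front edge from depth in scene
m=camera_model("scene");im,d=read_camera("scene")
K=m["intrinsics"];v,u=np.mgrid[0:384,0:512];P=np.stack([(u-K[0,2])/K[0,0]*d,(v-K[1,2])/K[1,1]*d,d],-1)
X=(P-m["t"])@m["R"];z=X[...,2]
k=(d>0)&(abs(z-.239)<.006)
rect=cv2.minAreaRect(X[k][:,:2].astype(np.float32)*1000);print("top rect",rect)
for lo,hi in((.265,.274),(.272,.279),(.285,.296)):
    k=(d>0)&(z>lo)&(z<hi)&(X[...,0]>.55)&(X[...,0]<.8)&(X[...,1]>-.08)&(X[...,1]<.2)
    if k.sum()>5: print(lo,k.sum(),cv2.minAreaRect(X[k][:,:2].astype(np.float32)*1000))
E
```

```text
[ 0.73592904 -0.02416873 -0.15056945] [-0.39985155  0.15178505  0.89999768  0.22262836 -0.50014613 -0.37441341]
[ 0.24638027 -0.55349017  0.38541035] [[ 2.79636295e-01 -9.17747916e-01 -2.82032453e-01]
 [-9.60105947e-01 -2.67401965e-01 -8.18092858e-02]
 [-3.35730419e-04  2.93657881e-01 -9.55910527e-01]]
top rect ((510.94024658203125, -158.61959838867188), (990.4473876953125, 602.1600952148438), 24.263145446777344)
0.265 598 ((677.4990234375, 7.752891540527344), (123.65290832519531, 219.64515686035156), 17.14620590209961)
0.272 567 ((695.8394775390625, 17.056861877441406), (173.4230499267578, 140.2059783935547), 82.11170196533203)
0.285 51 ((663.759033203125, 13.570762634277344), (8.110244750976562, 54.78950119018555), 81.82611846923828)
```

The scene shows the cabinet centred at about pixel (270,243), with the lock at (280,210), the ice tray at (232,260) and the jug at (368,160). The cabinet's yaw is about -0.145 rad, and the detections agree with the given sizes. Next I move in with the gripper closed.

Request:
{"api": "apply_moves", "payload": {"commands": [3.5,4,2,0,0,0.143,0,3.5,4,2,0,0,0.143,0,3.5,4,2,0,0,0.143,0,3.5,4,2,0,0,0.143,0,3.5,4,2,0,0,0.143,0,3.5,4,2,0,0,0.143,0,3.5,4,2,0,0,0.143,0,3.5,4,2,0,0,0.143,0], "squeeze": 10}}

```text
t: 2.05
tool_pos: [0.4516, -0.2464, 0.3812]
orientation: [-2.344, -2.091, 0.003]
force: [0.3, -0.7, 0.9]
opening: 0.0174
```

Request:
{"api": "apply_moves", "payload": {"commands": [3.5,3.9,-0.5,0,0,0,0,3.5,3.9,-0.5,0,0,0,0,3.5,3.9,-0.5,0,0,0,0,3.5,3.9,-0.5,0,0,0,0,3.5,3.9,-0.5,0,0,-0.03,0,3,3.5,-0.5,0,0,0,0,0,0,0,0,0,0,0]}}

```text
t: 2.92
tool_pos: [0.6647, -0.0045, 0.3523]
orientation: [2.366, 2.06, -0.0]
force: [0.1, 0.3, -0.2]
opening: 0.0003
```

```bash
python3 - <<'E'
from h import *
s=read_state();print(s["tool_pos"],s["orientation"],s["force"],s["opening"])
m=camera_model("wrist");im,d=read_camera("wrist");cv2.imwrite("pics/w1.png",im)
for n in["tab_ridge","well_rim","lock_housing","door_hinge","door_free_corner"]:
    for r in spot_point(n,"wrist")[:1]:print(n,w(r["point"],m),r["conf"])
K=m["intrinsics"];v,u=np.mgrid[0:384,0:512];P=np.stack([(u-K[0,2])/K[0,0]*d,(v-K[1,2])/K[1,1]*d,d],-1)
X=(P-m["t"])@m["R"];z=X[...,2];x=X[...,0];y=X[...,1]
for lo,hi in((.265,.273),(.273,.279),(.285,.296)):
    k=(d>0)&(z>lo)&(z<hi)&(x>.6)&(x<.73)&(y>-.03)&(y<.14)
    if k.sum()>5: print(lo,k.sum(),np.median(z[k]),cv2.minAreaRect(X[k][:,:2].astype(np.float32)*1000))
E
```

```text
[ 0.66465341 -0.00452473  0.35228831] [ 2.36591330e+00  2.06003756e+00 -4.62215414e-04] [ 0.10805542  0.26720017 -0.16330593] 0.00028569604591368165
tab_ridge [0.6596944  0.01122519 0.29315243] 0.69
well_rim [0.65848097 0.00997251 0.27243412] 0.77
lock_housing [0.66871743 0.03926454 0.27263854] 0.96
door_hinge [ 0.60627714 -0.03077176  0.23919326] 0.53
door_free_corner [ 0.60570538 -0.0311735   0.24237629] 0.82
0.265 9070 0.27066489710788266 ((665.5299072265625, 37.90536117553711), (139.8174285888672, 67.41378021240234), 82.13320922851562)
0.273 8713 0.2762389156115705 ((665.4894409179688, 37.697879791259766), (139.958984375, 76.12776947021484), 82.12831115722656)
0.285 964 0.2909016517802548 ((661.9874267578125, 12.520374298095703), (8.486590385437012, 55.864990234375), 81.99591827392578)
```

Request:
{"api": "apply_moves", "payload": {"commands": [-0.6,-0.5,0,0,0,0,0,0,0,-2.5,0,0,0,0,0,0,-2.5,0,0,0,0,0,0,-1.5,0,0,0,0,0,0,-0.6,0,0,0,0,0,0,0,0,0,0,0]}}

```text
t: 3.98
tool_pos: [0.6555, -0.0191, 0.2874]
orientation: [2.37, 2.041, 0.009]
force: [-0.3, -0.4, 1.0]
opening: 0.0003
```

Request:
{"api": "apply_moves", "payload": {"commands": [0.2,0.5,-0.5,0,0,0.015,0,0.1,0.4,-0.2,0,0,0,0,0.1,0.4,0,0,0,0,0,0,0,0,0,0,0,0]}}

```text
t: 4.47
tool_pos: [0.6608, -0.0047, 0.2823]
orientation: [2.351, 2.06, 0.013]
force: [0.4, 0.1, 0.3]
opening: 0.0002
```

Request:
{"api": "apply_moves", "payload": {"commands": [0.1,0.6,-0.1,0,0,0,0,0.1,0.6,0,0,0,0,0,0.1,0.7,0,0,0,0,0,0.1,0.7,0,0,0,0,0,0.1,0.7,0,0,0,0,0,0.1,0.7,0,0,0,0,0]}}

```text
t: 5.22
tool_pos: [0.6669, 0.0361, 0.2816]
orientation: [2.352, 2.056, 0.01]
force: [-1.0, -3.3, 0.8]
opening: 0.0004
```

Request:
{"api": "apply_moves", "payload": {"commands": [0.1,0.5,0,0,0,0,0,0.1,0.4,0,0,0,0,0,0,0.3,0,0,0,0,0,0,0.2,0,0,0,0,0]}}

```text
t: 5.72
tool_pos: [0.6694, 0.0515, 0.2816]
orientation: [2.351, 2.057, 0.011]
force: [1.1, -2.9, 0.1]
opening: 0.0004
```

Request:
{"api": "apply_moves", "payload": {"commands": [0,0.2,0,0,0,0,0,0,0.2,0,0,0,0,0]}}

```text
t: 5.98
tool_pos: [0.6698, 0.0553, 0.2816]
orientation: [2.351, 2.056, 0.012]
force: [1.8, -3.3, 0.2]
opening: 0.0004
```

Request:
{"api": "apply_moves", "payload": {"commands": [0,0.2,0,0,0,0,0,0,0.2,0,0,0,0,0]}}

```text
t: 6.22
tool_pos: [0.6699, 0.0569, 0.2816]
orientation: [2.351, 2.051, 0.008]
force: [0.1, -13.6, 0.8]
opening: 0.0009
```

Request:
{"api": "apply_moves", "payload": {"commands": [0,-0.5,0,0,0,0,0,-0.2,-1,0.5,0,0,0,0,0,-0.8,3,0,0,0,0,0,-1,3,0,0,0,0,0,0,0,0,0,0,0]}}

```text
t: 6.85
tool_pos: [0.6664, 0.0242, 0.3486]
orientation: [2.352, 2.056, 0.01]
force: [-0.4, 0.9, 0.1]
opening: 0.0001
```

```bash
python3 - <<'E'
from h import *
s=read_state();print(s["tool_pos"],s["orientation"],s["force"])
m=camera_model("wrist");im,d=read_camera("wrist");cv2.imwrite("pics/w2.png",im);np.save("d2.npy",d)
for n in["tab_ridge","well_rim","lock_housing"]:
    for r in spot_point(n,"wrist")[:1]:print(n,w(r["point"],m),r["conf"])
K=m["intrinsics"];v,u=np.mgrid[0:384,0:512];P=np.stack([(u-K[0,2])/K[0,0]*d,(v-K[1,2])/K[1,1]*d,d],-1)
X=(P-m["t"])@m["R"];z=X[...,2];x=X[...,0];y=X[...,1]
C=np.array([.6655,.0379]);xc=np.array([.9906,-.137]);yc=np.array([.137,.9906])
a=(X[...,:2]-C)@xc;b=(X[...,:2]-C)@yc
k=(d>0)&(z>.285)&(z<.296)&(abs(a)<.04)&(abs(b)<.075)
print("ridge",k.sum(),a[k].mean(),b[k].mean())
k=(d>0)&(z>.235)&(z<.2675)&(abs(a)<.032)&(abs(b)<.066)
print("well",k.sum(),np.percentile(a[k],[1,50,99]),np.percentile(b[k],[1,50,99]),np.percentile(z[k],[5,50,95]))
E
```

```text
[0.66644908 0.02419429 0.34862689] [2.35174979 2.05641681 0.00957525] [-0.41948034  0.87532977  0.09270856]
tab_ridge [0.66954993 0.0677481  0.28955452] 0.94
well_rim [0.65923429 0.00915486 0.27184125] 0.67
lock_housing [0.66482519 0.03658723 0.27335677] 0.88
ridge 967 -8.205464497451672e-05 0.03269777145900198
well 3232 [-0.02908303 -0.00094294  0.02906335] [-0.05418909 -0.0286959  -0.00957019] [0.25207238 0.25939628 0.26096527]
```

View pics/w2.png

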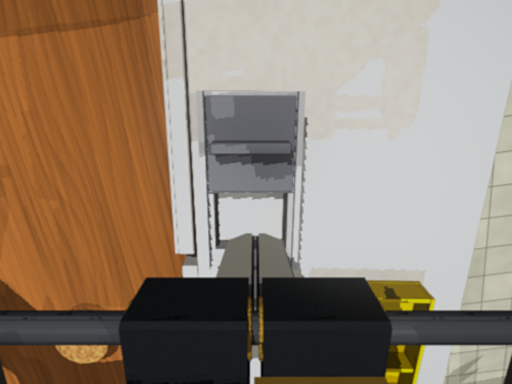

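Request:
{"api": "apply_moves", "payload": {"commands": [-0.5,-1.5,0,0,0,0,0,0,0,-2,0,0,0,0,0,0,-2,0,0,0,0,0,0,-2,0,0,0,0,0,0,0,0,0,0,0]}}

```text
t: 7.68
tool_pos: [0.6566, 0.0071, 0.2762]
orientation: [2.358, 2.065, -0.009]
force: [-0.9, 0.1, -0.0]
opening: 0.0004
```

Request:
{"api": "apply_moves", "payload": {"commands": [0.4,0.1,0,0,0,0,0,0,0,-0.4,0,0,0,0,0,0,-0.4,0,0,0,0,0,0,0,0,0,0,0]}}

```text
t: 8.18
tool_pos: [0.6615, 0.0075, 0.2702]
orientation: [2.356, 2.063, -0.006]
force: [-0.9, 0.5, -0.3]
opening: 0.0009
```

Request:
{"api": "apply_moves", "payload": {"commands": [0,0.1,-0.4,0,0,0,0,0,0,-0.3,0,0,0,0,0,0,-0.2,0,0,0,0]}}

```text
t: 8.55
tool_pos: [0.6617, 0.0087, 0.2612]
orientation: [2.356, 2.063, -0.005]
force: [-0.4, 0.2, 0.7]
opening: 0.0004
```

Request:
{"api": "apply_moves", "payload": {"commands": [0,0,-0.2,0,0,0,0,0,0,-0.2,0,0,0,0]}}

```text
t: 8.8
tool_pos: [0.6618, 0.0088, 0.2575]
orientation: [2.355, 2.063, -0.004]
force: [-2.1, 0.6, 4.8]
opening: 0.0002
```

Request:
{"api": "apply_moves", "payload": {"commands": [0,0,-0.2,0,0,0,0,0,0,-0.15,0,0,0,0]}}

```text
t: 9.05
tool_pos: [0.6618, 0.0088, 0.255]
orientation: [2.355, 2.063, -0.003]
force: [-2.3, -0.0, 4.4]
opening: 0.0005
```

Request:
{"api": "apply_moves", "payload": {"commands": [0,0,-0.15,0,0,0,0,0,0,-0.15,0,0,0,0]}}

```text
t: 9.3
tool_pos: [0.6618, 0.0087, 0.2527]
orientation: [2.355, 2.062, -0.003]
force: [-2.6, 0.5, 5.2]
opening: 0.0004
```

Request:
{"api": "apply_moves", "payload": {"commands": [0,0,-0.15,0,0,0,0]}}

```text
t: 9.43
tool_pos: [0.6618, 0.0087, 0.2521]
orientation: [2.354, 2.062, -0.002]
force: [-5.8, 0.9, 11.5]
opening: 0.0008
```

The button is on its hard stop at 11.5 N. I retract upward and check the door.

Request:
{"api": "apply_moves", "payload": {"commands": [0,0,0,0,0,0,0,0,0,0.5,0,0,0,0,0,0,2,0,0,0,0,0,0,4,0,0,0,0,0,0,4,0,0,0,0,0,0,0,0,0,0,0,0,0,0,0,0,0,0,0,0,0,0,0,0,0]}}

```text
t: 10.42
tool_pos: [0.6614, 0.0087, 0.3619]
orientation: [2.355, 2.062, -0.002]
force: [-0.2, 0.8, -0.3]
opening: 0.0007
```

Request:
{"api": "apply_moves", "payload": {"commands": [0,0,0,0,0,0,0,0,0,0,0,0,0,0,0,0,0,0,0,0,0,0,0,0,0,0,0,0,0,0,0,0,0,0,0,0,0,0,0,0,0,0,0,0,0,0,0,0,0]}}

```text
t: 11.3
tool_pos: [0.6605, 0.0087, 0.3589]
orientation: [2.357, 2.064, -0.008]
force: [-0.0, 0.1, 0.5]
opening: 0.0005
```

```bash
python3 - <<'E'
from h import *
print(read_state()["tool_pos"])
for c in("scene","side"):
    im,d=read_camera(c); cv2.imwrite(f"pics/{c}1.png",im)
    spots(c,["tab_ridge","door_hinge","door_top","door_free_corner"])
E
```

```text
[0.66048552 0.00871693 0.35890692]
scene tab_ridge [0.6744 0.0714 0.2929] 0.52
scene tab_ridge [0.6658 0.0404 0.2716] 0.41
scene door_hinge [0.6397 0.2228 0.24  ] 0.9
scene door_top [0.5505 0.124  0.2314] 0.75
side tab_ridge [0.6666 0.0701 0.2875] 0.36
side door_top [0.5479 0.1245 0.2335] 0.81
side door_free_corner [0.4682 0.0317 0.2397] 0.85
side door_free_corner [ 0.7456 -0.1556  0.2415] 0.59
```

View pics/side1.png

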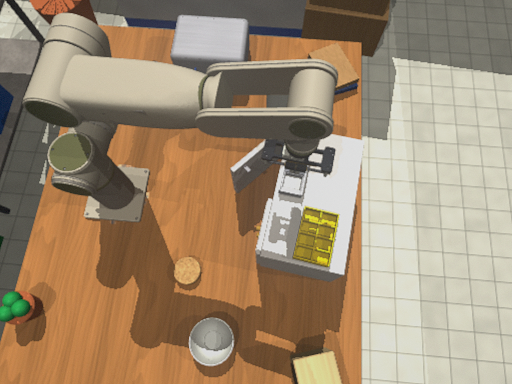

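The door is ajar at about 0.6 rad, with its free corner at pixel (235,180). I move into the gap behind it, at a radius of about 0.15 to avoid the strike. I stay high enough for the gripper body to clear the ridge.

Request:
{"api": "apply_moves", "payload": {"commands": [-3,2.5,0,0,0,0.1,0,-3,2.5,0,0,0,0.1,0,-3,2.5,0,0,0,0.1,0,0,0,0,0,0,0.1,0,0,0,0,0,0,0.1,0,0,0,0,0,0,0,0]}}

```text
t: 12.55
tool_pos: [0.5673, 0.0859, 0.358]
orientation: [1.753, 2.595, -0.005]
force: [-1.2, -0.2, 0.3]
opening: 0.0007
```

Request:
{"api": "apply_moves", "payload": {"commands": [0.2,-0.4,-3,0,0,0,0,0,0,-4,0,0,0,0,0,0,-3,0,0,0,0,0,0,-2,0,0,0,0,0,0,-1.5,0,0,0,0,0,0,0,0,0,0,0]}}

```text
t: 13.3
tool_pos: [0.5699, 0.0809, 0.22]
orientation: [1.773, 2.58, -0.003]
force: [0.3, 0.5, 1.0]
opening: 0.0005
```

Request:
{"api": "apply_moves", "payload": {"commands": [-1,0.9,0,0,0,0,0,-0.8,0.8,0,0,0,0,0,-0.7,0.8,0,0,0,0,0,-0.8,0.9,0,0,0,0,0,-0.8,0.9,0,0,0,0,0,-0.8,0.9,0,0,0,-0.05,0,-0.8,0.9,0,0,0,-0.05,0]}}

```text
t: 14.18
tool_pos: [0.5111, 0.1464, 0.2244]
orientation: [1.9, 2.48, 0.004]
force: [1.3, -0.3, -0.4]
opening: 0.0002
```

Request:
{"api": "apply_moves", "payload": {"commands": [-0.5,1,-0.3,0,0,-0.05,0,-0.4,1,-0.1,0,0,-0.05,0,-0.4,1,-0.1,0,0,-0.05,0,-0.3,1,0,0,0,-0.05,0]}}

```text
t: 14.68
tool_pos: [0.4934, 0.1891, 0.2206]
orientation: [2.144, 2.27, 0.003]
force: [1.2, -0.6, 0.3]
opening: 0.0004
```

```bash
python3 - <<'E'
from h import *
s=read_state();print(s["tool_pos"],s["force"])
for c in("scene","side"):
    im,d=read_camera(c); cv2.imwrite(f"pics/{c}2.png",im)
    spots(c,["door_top","door_free_corner"])
E
```

```text
[0.49344762 0.18905374 0.22058767] [ 1.1810439  -0.57587547  0.26762354]
scene door_top [ 0.6019  0.448  -0.0008] 0.75
scene door_top [0.5134 0.1999 0.231 ] 0.62
scene door_free_corner [0.39   0.1896 0.2373] 0.85
scene door_free_corner [0.674  0.0714 0.2916] 0.44
side door_top [0.5122 0.2    0.237 ] 0.76
side door_free_corner [0.3917 0.1834 0.2396] 0.68
side door_free_corner [0.6627 0.01   0.2694] 0.43
```

View pics/side2.png

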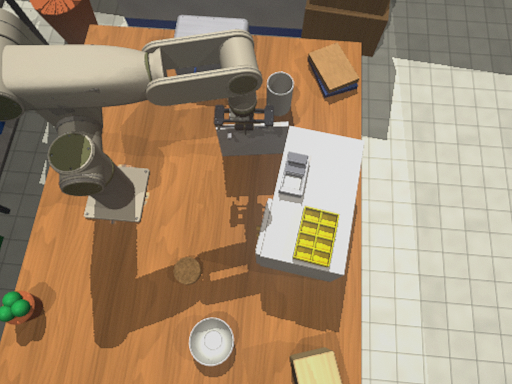

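The door is at about 1.29 rad, as planned. I push about 4 cm more.

Request:
{"api": "apply_moves", "payload": {"commands": [0,1,0,0,0,-0.05,0,-0.1,1,0,0,0,-0.05,0,-0.1,0.8,0,0,0,-0.05,0,0,0.6,0,0,0,-0.04,0,0,0.4,0,0,0,0,0]}}

```text
t: 15.6
tool_pos: [0.4922, 0.2237, 0.2203]
orientation: [2.352, 2.051, -0.004]
force: [1.2, -1.2, -0.6]
opening: 0.0002
```

```bash
python3 - <<'E'
from h import *
s=read_state();print(s["tool_pos"],s["force"])
for c in("scene","side"):
    im,d=read_camera(c)
    spots(c,["door_top","door_free_corner","door_hinge"])
E
```

```text
[0.49221891 0.22366586 0.22034813] [ 1.21192541 -1.22077223 -0.6094353 ]
scene door_top [0.5131 0.2304 0.2303] 0.67
scene door_top [0.6665 0.0088 0.2702] 0.35
scene door_free_corner [0.3894 0.2464 0.2392] 0.65
scene door_hinge [0.6414 0.2189 0.239 ] 0.63
side door_top [0.5105 0.228  0.2376] 0.78
side door_free_corner [0.3876 0.2415 0.2384] 0.87
side door_hinge [0.6459 0.2192 0.2304] 0.88
```

Request:
{"api": "apply_moves", "payload": {"commands": [0,0.5,0,0,0,0,0,0,0.2,0,0,0,0,0,0,0,0,0,0,0,0,0,-1.5,0,0,0,0,0,-0.5,-2.5,0,0,0,0,0,-0.5,-1,3,0,0,0,0,-0.5,0,5,0,0,0,0,-1,-3,5,0,0,0,0]}}

```text
t: 17.0
tool_pos: [0.463, 0.1463, 0.3474]
orientation: [2.354, 2.057, -0.019]
force: [0.7, -0.3, 0.2]
opening: 0.0003
```

Request:
{"api": "apply_moves", "payload": {"commands": [-1,-5,0,0,0,0,0,-1,-5,0,0,0,0,0,-1,-5,0,0,0,0,0,-1,-5,0,0,0,0,0,-1,-5,0,0,0,0,0,0,0,0,0,0,0,0]}}

```text
t: 17.75
tool_pos: [0.4094, -0.1149, 0.3538]
orientation: [2.35, 2.05, -0.006]
force: [1.3, 0.1, -0.8]
opening: 0.0003
```

```bash
python3 - <<'E'
from h import *
s=read_state();print(s["t"],s["tool_pos"],s["force"])
for c in("scene","side"):
    im,d=read_camera(c); cv2.imwrite(f"pics/{c}3.png",im)
    spots(c,["door_top","door_free_corner","tab_ridge","jug","ice_tray","lime_bowl","coasters"])
E
```

```text
17.75 [ 0.40944335 -0.11489529  0.35380589] [ 1.2506974   0.06712453 -0.75780805]
scene door_top [0.5119 0.238  0.2333] 0.91
scene door_free_corner [0.3898 0.2576 0.2403] 0.86
scene tab_ridge [0.6708 0.0703 0.2922] 0.74
scene jug [ 0.6022  0.4467 -0.0011] 0.63
scene jug [0.6381 0.2225 0.2389] 0.34
scene ice_tray [ 0.7471 -0.159   0.2383] 0.62
scene ice_tray [0.6651 0.014  0.268 ] 0.41
scene lime_bowl [ 0.4391 -0.5005  0.002 ] 0.82
scene coasters [0.6668 0.0119 0.2682] 0.69
scene coasters [ 0.3225 -0.2697 -0.0021] 0.58
side door_top [0.509  0.2334 0.2345] 0.68
side door_free_corner [0.3861 0.2525 0.2377] 0.93
side tab_ridge [0.6694 0.0688 0.2899] 0.87
side jug [ 6.020e-01  4.464e-01 -5.000e-04] 0.59
side ice_tray [ 0.7465 -0.1623  0.2402] 0.79
side lime_bowl [ 4.413e-01 -5.022e-01 -1.000e-04] 0.62
side coasters [ 0.3187 -0.27   -0.0024] 0.92
side coasters [0.6664 0.0094 0.2715] 0.53
```

View pics/side3.png

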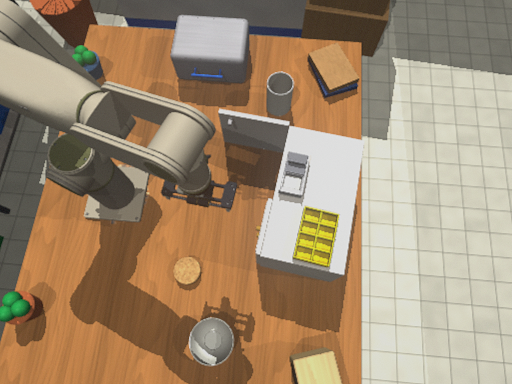

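The door stands at about 90°, with its top edge running from (222,113) to (288,128). The tab is aside at (297,158), and the arm touches nothing.

```bash
python3 -c "
from plant import *
print(close_job())"
```

```text
the job is handed in; nothing more can be done
None
```

The drinks cabinet is open, with the door at about a right angle (about 1.57 rad), and the job was handed in at about 18 s.

- **Tab:** I slid it to its hard stop, where the wrist force read 13.6 N. It stayed there: the ridge is still about 62 mm from the centre of the well.
- **Button:** I felt its face about 11 mm below the rim and pressed it to the hard stop, with a highest reading of 11.5 N. The door then sprang ajar to about 0.6 rad.
- **Door:** I pushed it open from the inside with closed fingers, away from the strike, then backed off and moved the arm clear.

In the last check both cameras agreed on the door and tab within a few millimetres. The ice tray, jug, bowl and coasters were where they started, within measurement error. The bottle, shaker and tumblers inside the cabinet were not checked by camera, but the fingers stayed in front of the cabinet the whole time the door was being opened. A few low-confidence detections reported other objects at the lock or hinge. I discarded them because they disagreed with the pictures.

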